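Tuck the drip strip under the lapped plate and hold it down

ROBOT

A 7-joint arm with a two-finger parallel gripper is mounted at the origin on a cart in front of the work surface, level with it; the furniture and walls round the work are solid. World frame = base frame: x ahead of the robot, y to its left, z up, the work surface at z = 0. Lengths are in m, angles in rad, forces in N, time in s.
With the tool pointing down it reaches from about 0.4 to 0.85 m from the base axis. Payload 4.5 kg.
Tool frame: the origin (TCP) lies where the fingers leave the gripper's body, on its centre line; the fingertips stand 64 mm ahead of it and the grasp point (between the pads) lies 45 mm ahead of it; z points along the fingers, y is the direction in which the jaws open and shut (so a half turn about z gives the same grasp; the last joint's range is limited). The gripper opens to 88 mm and grips with 3 to 60 N. Pads are 18 mm wide; open, the fingers measure 123 mm over their backs; the gripper's body (75 mm by 187 mm) begins 45 mm behind the grasp point.
Start: joints at [-1.171, 0.689, -0.195, 1.565, 0.157, 0.902, -0.215], TCP at [0.224, 0.584, 0.303] pointing down, gripper open.
Joint ranges: [-3.01, 3.01], [-0.46, 2.08], [-1.47, 1.51], [0.13, 2.56], [-1, 4.14], [0.04, 2.09], [-2.66, 2.66]. Speed limits (rad/s): [2.57, 2.57, 3.14, 3.14, 3.14, 3.14, 3.14].

INTERFACE

Orientations are given as a unit quaternion [x, y, z, w].
In Python, from plant import monitor, snapshot, workorder, finder gives the robot as it stands.
- The arm moves only by the tool carry_out, never from a script. Its argument "motion" is one flat list of numbers, 6 for each row, row after row: the shift along the tool's x, y, z in cm, then the turn, a rotation vector about the tool's x, y, z in rad. In form: [x, y, z, rx, ry, rz, x, y, z, rx, ry, rz, ...]. A call has 1 to 8 rows; each row shifts and turns the commanded pose from where the row before left it, along the tool's axes as they then stand; what a row does not reach is not made up. A row lasts 1/8 s, in which the tool goes at most 62.5 mm and 10.7 degrees, less where a joint would pass 70% of its speed; a pose out of reach is approached as far as the arm can. A call with a gripper value outside its range is refused whole. "hand" is the finger opening in cm, from 0 to 8.81, set as the call begins (left out, the last holds). The fingers move at their own pace and stop on an object; "grip_force" is the grip in N (left out, the last holds). Time passes only in rows, so rows that do not move let the fingers close. It gives the time, the measured TCP pose, the force and the opening at its end, in the units of the state.
- monitor.get_state(): the state, without advancing time (a new reading comes with each control period).
- snapshot(name): name is "scene" or "top"; returns a dict with "frame" (420x560x3 uint8, red, green, blue), "range_z" (420x560 float32, m along the optical axis (not along the pixel's ray), 0 where there is no reading), "fx", "fy", "cx", "cy" (pixels), "D" ([k1, k2, p1, p2, k3] as OpenCV has them; the pictures are not rectified), "rvec" (rotation vector, rad) and "tvec" (3), from world to camera coordinates, as OpenCV has them. Camera axes: x right, y down, z forward; pixel columns grow to the right and rows downward; lengths in m; the calibration is good to about 2 mm. A picture is of the moment at which its call begins.
- workorder.finish_job(): hands the job in, once; it reports no verdict.
Trained networks look in a picture, given as the dict that the camera call returned (one of the last four; its "shot" number tells which), for a name from the list of things; names that differ only in an ending like _2 or _b are one class to them, and where a whole thing is asked for, a point or a joint stands for the part that bears it (a point fixed in the world has none). Each returns a list of dicts, best first, with "p" (0 to 1); they miss things now and then, are a little off and sometimes report something else, mostly with a low value. They report only what shows in the picture. A call takes as long as a camera call.
- finder.masks_of(picture, thing): "pixels" (420x560 bool, what is visible of it) and "extent" ([left, top, right, bottom] in pixels, round what is visible of it).
The state is a dict: "clock": time; "q": joint angles; "qd": joint speeds; "joint_torque": joint torques, N m; "tool_pos": TCP position; "eef_rot": TCP orientation; "contact_force": force on the tool from outside, world axes, zero at the start; "moment": the same for the moment, N m; "opening": opening from 0.0 (shut) to 1.0 (fully open).
Only numpy, scipy, OpenCV 4.12 (cv2) and the standard library are available. Lean on these libraries where they do the work, as an engineer would, in place of code of your own. Each camera call takes 0.05 s, during which the arm holds its last target. There are 200 camera calls.

TASK

Pick up the loose aluminium drip strip by its blue rib, lay it on the grey drip board with the plain edge farthest from the rib towards the hinged steel lap plate, and slide that edge in under the plate, without lifting the plate, until it is home against the stop underneath. Finish while still holding the strip there, pressed down flat on the board with a steady push of about 15 N so that it could be screwed down; do not ram it (keep well under 40 N). Leave the black capsule, the cork and the gasket where they are.

Things in the scene. Friction and masses are not known exactly. Their poses are not given: they have to be found in the camera images.
- drip_strip: Loose aluminium plate, 90 (its x) x 70 (its y) x 4 mm, 0.15 kg (mass varies by a third), lying flat on the bench. Origin: centre of the underside; z up; x points to the edge that is to be tucked. On top stands a blue upright rib, 10 mm thick in x, 56 mm long in y, centred at x = -30 mm, its top 37 mm above the underside: grip it from above across its 10 mm thickness.
- strip_edge (a point): Middle of the strip's leading edge at its underside, at (45, 0, 0) mm in the strip's frame; axes as the strip.
- strip_rib (a point): Middle of the top of the blue rib, at (-30, 0, 37) mm in the strip's frame; axes as the strip.
- drip_board: Grey plastic board fixed to the bench, 12 mm thick, 116 mm wide (its y), from x = -60 to +70 mm of its origin, which lies on its underside (bench level). z up. The bare front part (x = -60 to -11 mm) is the landing, the lap plate covers the rest. The strip is slid in along the board's +x, its x along the board's x; its front end overhangs the board until it is home. Two dark steel cheeks, 84 mm apart inside, 20 mm high, run from x = -4 to +68 mm on either side of the slot.
- lap_plate (a joint): Thin steel plate, 80 mm wide, 4 mm thick, hinged along its far edge at x = +62 mm of the board, 24 mm above the bench; it lies level at 0 with its underside 8 mm above the board's top face and is free to be lifted (value in rad, growing as its front edge rises). It weighs 0.2 kg and only gravity holds it down, so a touch from below lifts it. Its front 12 mm are bent up as a lead-in lip.
- lap_lip (a point): Middle of the tip of the lap plate's upturned lip: x = -11 mm of the board, about 14 mm above the board's top face; the opening below it there is about 11 mm high, and 8 mm from x = 0 on.
- stop_face (a point): Middle of the face of the black stop bar on the board under the lap plate, at x = +25 mm of the board, on the board's top face (12 mm above the bench). The bar is 6 mm high, 70 mm long in y and rigid; the strip's leading edge comes home against it, 36 mm in behind the lip's tip.
- the_capsule: Black capsule, 33 mm wide, 60 mm tall, standing behind the drip board. Origin: centre of the underside. Bystander.
- the_cork: Cork, 24 mm wide, 44 mm tall, standing behind the drip board. Origin: centre of the underside. Bystander.
- the_gasket: Cream ring, 51 mm wide, 6 mm thick, lying near the bench's front edge to the right of the strip. Origin: centre of the underside. Bystander.

How it is judged:
On the way, in this order (a step that is already met when the one before it is completed fails the run):
1. the strip is lifted clear of the bench in the fingers (origin over 40 mm up) (height (world z) of drip_strip above 0.04 m and contact force between the fingers and drip_strip above 1 N), for 0.2 s.
2. the leading edge is under the lip, the strip flat on the board (x of strip_edge in the frame of drip_board above 0 m and z of strip_edge in the frame of drip_board between 0.008 and 0.017 m and angle between the z axis of drip_strip and the z axis of drip_board, either way round below 0.06 rad), for 0.1 s.
At the end, for the whole second after the job is handed in: Strip edge within 5 mm of the stop and 12 mm of the slot's middle, flat on the board (edge within 4 mm, tilt < 0.04, turn < 0.08 rad), lap plate down (< 0.03 rad), fingers still on the strip, which rests pressed on the board with 5 to 40 N (x of strip_edge in the frame of drip_board above 0.02 m and z of strip_edge in the frame of drip_board between 0.008 and 0.016 m and y of strip_edge in the frame of drip_board between -0.012 and 0.012 m and angle between the x axis of drip_strip and the x axis of drip_board, either way round below 0.08 rad and angle between the z axis of drip_strip and the z axis of drip_board, either way round below 0.04 rad and value of joint lap_plate below 0.03 rad and contact force between drip_strip and drip_board between 5 and 40 N and contact force between the fingers and drip_strip above 1 N and linear speed of drip_strip below 0.01 m/s); the arm keeps its last pose, push and grip.
It fails at once if the lap plate is lifted (over 0.06 rad, about 4 mm at its lip) (value of joint lap_plate above 0.06 rad).
It fails at once if the strip is rammed against the board or its stop (over 70 N) (contact force between drip_strip and drip_board above 70 N).
It fails at once if a bystander is shifted by more than 20 mm (distance of any of the_capsule, the_cork, the_gasket from where it was at the start of the episode above 0.02 m).
It also fails if it takes over 38 s, if anything falls off the work surface, if the arm or the gripper's body presses on something with over 40 N, if the wrist force passes 120 N, or if a joint passes its speed limit or range.

## Working session

There is one attempt and no reset: what is moved stays moved. The work goes in short steps, Python scripts to look and compute and a tool call to move; the robot and the scene stay as the last step left them, time stands still between calls to the robot, and variables do not carry over. Pictures are saved under pics/ and viewed, about 8 in all and at most 12, crops included, and the job is handed in when it is done.

Besides the shell and the picture viewer there is one more tool, called after "Call:" as name(argument=value, ...) on one line, values as JSON. carry_out: Moves the arm, as the interface text tells. Its arguments: {"type":"object","properties":{"motion":{"type":"array"},"hand":{"type":"number"},"grip_force":{"type":"number"}},"required":["motion"]}

```bash
mkdir -p pics; ls; cat > h.py <<'E'
import numpy as np, cv2
from plant import monitor, snapshot, workorder, finder
from scipy.spatial.transform import Rotation as R
def world(s, mask):
    v,u=np.nonzero(mask & (s["range_z"]>0)); z=s["range_z"][v,u].astype(float)
    K=np.array([[s["fx"],0,s["cx"]],[0,s["fy"],s["cy"]],[0,0,1.]])
    n=cv2.undistortPoints(np.c_[u,v].astype(float)[:,None],K,np.array(s["D"],float)).reshape(-1,2)
    P=np.c_[n*z[:,None],z]; Rm=cv2.Rodrigues(np.array(s["rvec"],float))[0]
    return (P-np.array(s["tvec"]).reshape(1,3))@Rm, np.c_[u,v]
def save(s,name,box=None,f=1):
    im=s["frame"][:,:,::-1]
    if box: im=im[box[1]:box[3],box[0]:box[2]]
    cv2.imwrite("pics/"+name,cv2.resize(im,None,fx=f,fy=f))
E
python3 - <<'E'
from h import *
st=monitor.get_state(); print({k:np.round(v,3) for k,v in st.items()})
for n in("scene","top"):
    s=snapshot(n); save(s,n+"0.png")
    for t in("drip_strip","drip_board","lap_plate","the_capsule","the_cork","the_gasket"):
        for m in finder.masks_of(s,t)[:2]:
            P,_=world(s,m["pixels"])
            if len(P)<5: print(n,t,m["p"],len(P)); continue
            r=cv2.minAreaRect((P[:,:2]*1000).astype(np.float32))
            print(n,t,round(m["p"],2),m["extent"],len(P),"med",np.median(P,0).round(3),"zr",np.percentile(P[:,2],[2,98]).round(3),"rect",np.round(r[0],0),np.round(r[1],0),round(r[2],1))
E
```

```text
pics
{'clock': np.float64(0.0), 'q': array([-1.171,  0.69 , -0.195,  1.566,  0.157,  0.903, -0.215]), 'qd': array([ 0.002, -0.001, -0.001, -0.   ,  0.001, -0.   , -0.   ]), 'joint_torque': array([ 0.0000e+00, -5.2755e+01, -1.2670e+00, -1.5343e+01, -5.3000e-02,
        7.0000e-03,  0.0000e+00]), 'tool_pos': array([0.223, 0.583, 0.302]), 'eef_rot': array([ 0.182,  0.983, -0.001, -0.   ]), 'contact_force': array([-0.442,  0.071,  0.123]), 'moment': array([ 0.003, -0.021, -0.067]), 'opening': np.float64(0.993)}
scene drip_strip 0.66 [229.3, 226.9, 281.9, 260.0] 1050 med [0.482 0.225 0.004] zr [-0.001  0.037] rect [510. 240.] [98. 85.] 9.9
scene drip_board 0.57 [250.0, 177.5, 319.8, 228.0] 1968 med [0.636 0.257 0.012] zr [0.003 0.032] rect [640. 271.] [129. 129.] 5.4
scene lap_plate 0.92 [268.0, 183.6, 311.8, 209.8] 569 med [0.667 0.27  0.024] zr [0.021 0.029] rect [687. 276.] [131.  87.] 13.3
scene lap_plate 0.18 [247.5, 178.7, 317.6, 230.6] 1979 med [0.636 0.257 0.012] zr [0.002 0.032] rect [660. 273.] [168. 129.] 4.9
scene the_capsule 0.52 [309.3, 172.9, 323.0, 198.6] 240 med [0.723 0.
[... 503 characters left out ...]
d [0.505 0.233 0.005] zr [0.001 0.039] rect [506. 234.] [91. 72.] 11.2
top drip_board 0.71 [203.1, 149.6, 279.8, 230.5] 4860 med [0.637 0.266 0.016] zr [0.009 0.035] rect [644. 267.] [137. 119.] 5.4
top lap_plate 0.77 [212.4, 154.1, 265.3, 199.7] 1878 med [0.664 0.269 0.025] zr [0.022 0.031] rect [668. 269.] [84. 81.] 6.1
top the_cork 0.65 [211.0, 133.8, 229.2, 153.6] 219 med [0.716 0.292 0.043] zr [0.007 0.048] rect [721. 292.] [24. 22.] 14.3
top the_gasket 0.67 [308.7, 269.3, 330.5, 301.0] 325 med [0.459 0.148 0.006] zr [-0.001  0.01 ] rect [462. 147.] [47. 52.] 84.5
top the_gasket 0.5 [215.3, 134.7, 231.3, 154.6] 241 med [0.717 0.292 0.043] zr [0.005 0.048] rect [721. 294.] [29. 23.] 84.8
```

```bash
python3 - <<'E'
from h import *
s=snapshot("top"); save(s,"top1.png",(180,110,350,320),2.8)
P,uv=world(s,np.ones((420,560),bool))
hsv=cv2.cvtColor(s["frame"],cv2.COLOR_RGB2HSV)[uv[:,1],uv[:,0]]
near=(P[:,0]>.42)&(P[:,0]<.6)&(P[:,1]>.17)&(P[:,1]<.31)
rib=near&(P[:,2]>.028)&(P[:,2]<.05)
Q=P[rib]; print("rib",len(Q),Q.mean(0),cv2.minAreaRect((Q[:,:2]*1000).astype(np.float32)), "hsv",np.median(hsv[rib],0))
m=finder.masks_of(s,"drip_strip")[0]["pixels"]
Q,_=world(s,m); print("strip",len(Q),cv2.minAreaRect((Q[Q[:,2]<.02][:,:2]*1000).astype(np.float32)))
nb=(P[:,0]>.55)&(P[:,0]<.73)&(P[:,1]>.18)&(P[:,1]<.36)
b=nb&(P[:,2]>.008)&(P[:,2]<.017)&(P[:,0]<.65)
print("bench z",np.median(P[near][:,2][P[near][:,2]<.003]))
m=finder.masks_of(s,"drip_board")[0]["pixels"]
Q,_=world(s,m); Q=Q[Q[:,2]>.006]; r=cv2.minAreaRect((Q[:,:2]*1000).astype(np.float32)); print("board",r,cv2.boxPoints(r).round())
c=nb&(P[:,2]>.028)&(P[:,2]<.036); print("cheek/lip",c.sum())
Q=P[c]
import math
print(cv2.minAreaRect((Q[:,:2]*1000).astype(np.float32)))
E
```

```text
rib 214 [0.47799516 0.22801151 0.03791399] ((478.2693176269531, 228.13279724121094), (10.25714111328125, 55.39567184448242), 10.350054740905762) hsv [108. 162. 129.]
strip 2138 ((507.21502685546875, 232.51498413085938), (91.44695281982422, 72.06780242919922), 10.841361999511719)
bench z 0.0010240338705833887
board ((642.3698120117188, 266.2423095703125), (134.27444458007812, 116.2944107055664), 5.224972248077393) [[570. 318.]
 [581. 202.]
 [715. 214.]
 [704. 330.]]
cheek/lip 755
((674.2191162109375, 268.66162109375), (98.52394104003906, 101.82467651367188), 6.417334079742432)
```

View pics/top1.png

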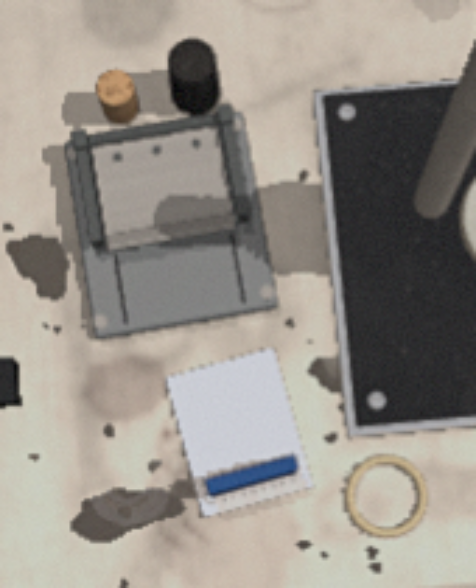

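View pics/scene0.png

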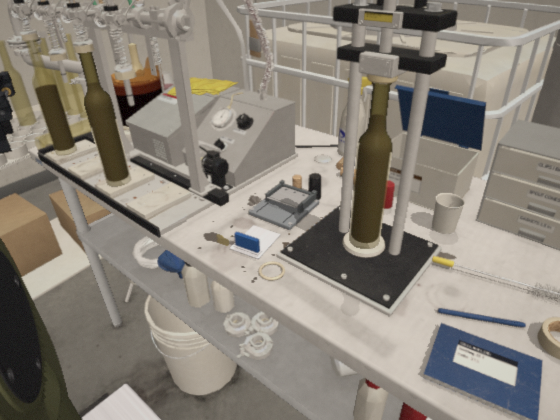

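The strip lies with its rib at about (478, 228) mm, yaw about 10.5°. The plain edge already faces the board, whose yaw is about 5.5°. Next I check for tall obstacles and compute the first move.

```bash
cat >> h.py <<'E'
def rel(target, yaw):
    """shift (cm, current tool axes) and rz to bring TCP to target with tool y along world yaw, tool down"""
    st=monitor.get_state(); T=R.from_quat(st["eef_rot"])
    c,s=np.cos(yaw),np.sin(yaw)
    G=R.from_matrix(np.array([[-s,c,0],[c,s,0],[0,0,-1]]))  # x,y,z columns
    print("pos",st["tool_pos"].round(4),"shift cm",(T.inv().apply(np.array(target)-st["tool_pos"])*100).round(2),
      "rot",(T.inv()*G).as_rotvec().round(4),"shift after rot",(G.inv().apply(np.array(target)-st["tool_pos"])*100).round(2))
E
python3 - <<'E'
from h import *
for n in("top","scene"):
    s=snapshot(n); P,_=world(s,np.ones((420,560),bool))
    k=(P[:,2]>.08)&(P[:,2]<.8)&(P[:,0]>.15)&(P[:,0]<.85)&(P[:,1]>-.1)&(P[:,1]<.8)
    Q=P[k]; g=np.floor(Q[:,:2]/.05).astype(int)
    for a in np.unique(g,axis=0):
        w=(g==a).all(1)
        if w.sum()>15: print(n,(a*.05).round(2),w.sum(),Q[w][:,2].min().round(2),Q[w][:,2].max().round(2),end="; ")
    print()
rel([.478,.2278,.22],np.radians(10.5))
E
```

```text
top [0.35 0.05] 488 0.61 0.64; top [0.4  0.05] 1880 0.59 0.63; top [0.4  0.45] 1668 0.27 0.46; top [0.4 0.6] 672 0.08 0.22; top [0.45 0.  ] 870 0.56 0.6; top [0.45 0.05] 1498 0.56 0.61; top [0.45 0.35] 1410 0.39 0.48; top [0.45 0.4 ] 883 0.4 0.45; top [0.45 0.45] 1453 0.32 0.46; top [0.5 0. ] 1365 0.54 0.59; top [0.5  0.05] 1254 0.54 0.59; top [0.5  0.35] 846 0.4 0.48; top [0.5 0.4] 1893 0.08 0.44; top [0.5  0.45] 1031 0.4 0.44; top [0.5 0.5] 28 0.4 0.42; top [ 0.55 -0.05] 88 0.43 0.45; top [0.55 0.  ] 2277 0.08 0.57; top [0.55 0.05] 2404 0.08 0.57; top [0.55 0.1 ] 145 0.43 0.45; top [0.55 0.4 ] 582 0.08 0.12; top [0.55 0.6 ] 52 0.12 0.13; top [ 0.6  -0.05] 933 0.08 0.45; top [0.6 0. ] 2816 0.23 0.54; top [0.6  0.05] 5595 0.08 0.54; top [0.6 0.1] 2686 0.08 0.46; top [0.6 0.4] 511 0.08 0.11; top [0.6  0.45] 517 0.08 0.13; top [0.6 0.5] 468 0.08 0.13; top [0.6  0.55] 417 0.08 0.11; top [0.6 0.6] 1127 0.08 0.14; top [ 0.65 -0.05] 153 0.45 0.45; top [0.65 0.  ] 673 0.39 0.52; top [0.65 0.05] 1313 0.44 0.52; top [0.65 0.1 ] 564 0.37 0.45; top [0.65 0.35] 27 0.09 0.13; top [0.65 0.4 ] 1228
[... 3074 characters left out ...]
ene [0.75 0.35] 20 0.09 0.18; scene [0.75 0.4 ] 873 0.08 0.43; scene [0.75 0.45] 327 0.16 0.42; scene [0.75 0.5 ] 181 0.16 0.19; scene [0.75 0.55] 155 0.16 0.19; scene [0.75 0.6 ] 239 0.15 0.19; scene [0.75 0.65] 145 0.17 0.2; scene [0.75 0.7 ] 51 0.19 0.2; scene [ 0.8  -0.05] 23 0.08 0.1; scene [0.8 0. ] 24 0.08 0.11; scene [0.8  0.35] 30 0.08 0.18; scene [0.8 0.4] 561 0.08 0.33; scene [0.8  0.45] 399 0.17 0.31; scene [0.8 0.5] 173 0.17 0.3; scene [0.8  0.55] 330 0.17 0.39; scene [0.8 0.6] 207 0.17 0.41; scene [0.8  0.65] 62 0.19 0.19; scene [0.8 0.7] 44 0.18 0.2; 
pos [0.2235 0.5837 0.3027] shift cm [-36.49 -24.13   8.27] rot [ 0.     -0.      1.0218] shift after rot [-39.63  18.53   8.27]
```

Call:
carry_out(motion=[-2.9,-3.48,0,0,0,0,-2.9,-3.48,0,0,0,0,-2.9,-3.48,0,0,0,0,-2.9,-3.48,0,0,0,0,-2.9,-3.48,0,0,0,0,-2.9,-3.48,0,0,0,0,-2.9,-3.48,0,0,0,0,-2.9,-3.48,0,0,0,0], hand=5, grip_force=40)

```text
clock: 1.95
tool_pos: [0.3412, 0.2395, 0.303]
eef_rot: [0.182, 0.983, 0.0, 0.0]
contact_force: [0.8, 0.6, -0.3]
opening: 0.565
```

Call:
carry_out(motion=[0,0,0,0,0,0.17,0,0,0,0,0,0.17,0,0,0,0,0,0.17,0,0,0,0,0,0.17,0,0,0,0,0,0.17,0,0,0,0,0,0.17,0,0,0,0,0,0])

```text
clock: 2.82
tool_pos: [0.3407, 0.241, 0.3029]
eef_rot: [0.638, 0.77, 0.0, 0.0]
contact_force: [-0.4, -0.2, 0.2]
opening: 0.563
```

```bash
python3 - <<'E'
from h import *
rel([.478,.2278,.16],np.radians(10.5)); print(monitor.get_state()["q"].round(2),monitor.get_state()["contact_force"].round(1))
E
```

```text
pos [0.3407 0.241  0.3029] shift cm [-3.85 13.24 14.3 ] rot [ 0.0006 -0.      0.0038] shift after rot [-3.8  13.26 14.29]
[-0.77  0.43  0.07  2.17 -0.05  0.55 -0.48] [-0.4 -0.2  0.2]
```

Call:
carry_out(motion=[-0.96,3.31,3.57,0,0,0,-0.96,3.31,3.57,0,0,0,-0.96,3.31,3.57,0,0,0,-0.96,3.31,3.57,0,0,0,0,0,0,0,0,0,0,0,0,0,0,0])

```text
clock: 3.58
tool_pos: [0.4771, 0.2275, 0.1602]
eef_rot: [0.638, 0.77, -0.0, -0.001]
contact_force: [0.3, 0.5, -0.3]
opening: 0.567
```

```bash
python3 - <<'E'
from h import *
s=snapshot("top"); save(s,"top2.png",(180,110,350,320),2.8)
rel([.478,.2278,.073],np.radians(10.5)); print(monitor.get_state()["contact_force"].round(1))
E
```

```text
pos [0.477  0.2278 0.1607] shift cm [-0.03  0.1   8.77] rot [-0.0002 -0.0009  0.0039] shift after rot [-0.02  0.1   8.77]
[-0.6 -0.5  0.5]
```

View pics/top2.png

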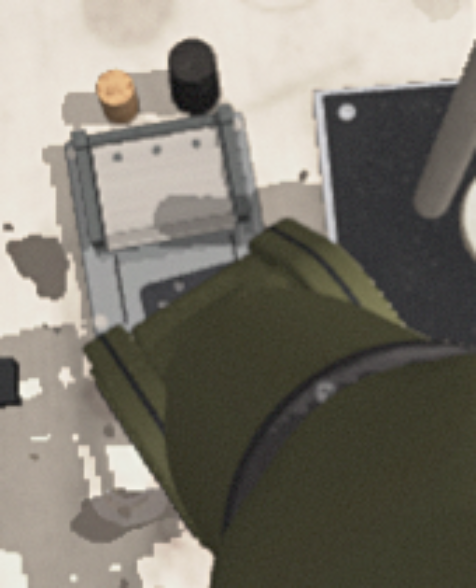

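The view from above is blocked by the wrist, with the board still visible around (150, 200). The 50 mm opening over the 10 mm rib leaves enough room, so I descend, grip and lift.

Call:
carry_out(motion=[0,0.1,2,0,0,0,0,0,2,0,0,0,0,0,2,0,0,0,0,0,1.5,0,0,0,0,0,0.8,0,0,0,0,0,0.4,0,0,0,0,0,0,0,0,0])

```text
clock: 4.5
tool_pos: [0.4789, 0.2276, 0.0731]
eef_rot: [0.639, 0.769, 0.0, 0.0]
contact_force: [-0.1, 0.0, 0.6]
opening: 0.565
```

Call:
carry_out(motion=[0,0,0,0,0,0,0,0,0,0,0,0,0,0,0,0,0,0,0,0,0,0,0,0,0,0,0,0,0,0,0,0,0,0,0,0], hand=0, grip_force=40)

```text
clock: 5.25
tool_pos: [0.4789, 0.2276, 0.073]
eef_rot: [0.639, 0.769, 0.0, 0.0]
contact_force: [-0.2, -0.4, 1.6]
opening: 0.108
```

Call:
carry_out(motion=[0,0,-0.5,0,0,0,0,0,-1.5,0,0,0,0,0,-2,0,0,0,0,0,-2,0,0,0,0,0,-1,0,0,0,0,0,0,0,0,0,0,0,0,0,0,0])

```text
clock: 6.12
tool_pos: [0.4785, 0.2274, 0.1425]
eef_rot: [0.639, 0.769, -0.0, -0.0]
contact_force: [-0.3, 0.2, -1.4]
opening: 0.108
```

```bash
python3 - <<'E'
from h import *
s=snapshot("scene"); save(s,"sc3.png",(200,140,360,280),4.5)
m=finder.masks_of(s,"drip_strip")
for k in m[:2]:
    P,uv=world(s,k["pixels"]); print(k["p"],k["extent"],len(P),np.median(P,0).round(3))
P,uv=world(s,m[0]["pixels"])
hsv=cv2.cvtColor(s["frame"],cv2.COLOR_RGB2HSV)[uv[:,1],uv[:,0]]
k=(hsv[:,1]<80)&(hsv[:,2]>130)&(abs(P[:,2]-.075)<.03); Q=P[k]
c=Q.mean(0); A=np.c_[Q-0*c][:,:2]; 
for _ in range(3):
    co=np.linalg.lstsq(np.c_[Q[:,:2]-c[:2],np.ones(len(Q))],Q[:,2],rcond=None)[0]; r=Q[:,2]-np.c_[Q[:,:2]-c[:2],np.ones(len(Q))]@co; Q=Q[abs(r)<.004]
print(len(Q),c,co,r.std(),cv2.minAreaRect((Q[:,:2]*1000).astype(np.float32)))
rel([.547,.257,.10],np.radians(5.5)); print(monitor.get_state()["contact_force"].round(1))
E
```

```text
0.91 [226.6, 199.7, 280.3, 232.3] 657 [0.489 0.213 0.073]
0.45 [259.1, 259.4, 285.2, 281.1] 133 [0.459 0.137 0.004]
486 [0.50816445 0.22050229 0.07308046] [-0.00103435 -0.0094924   0.07287076] 0.0011306073401984198 ((508.000244140625, 232.742431640625), (92.08738708496094, 69.09994506835938), 10.121661186218262)
pos [0.4785 0.2274 0.1423] shift cm [1.65 7.29 4.22] rot [-0.0012  0.0004  0.0891] shift after rot [2.29 7.11 4.23]
[-0.2  0.2 -2.1]
```

View pics/sc3.png

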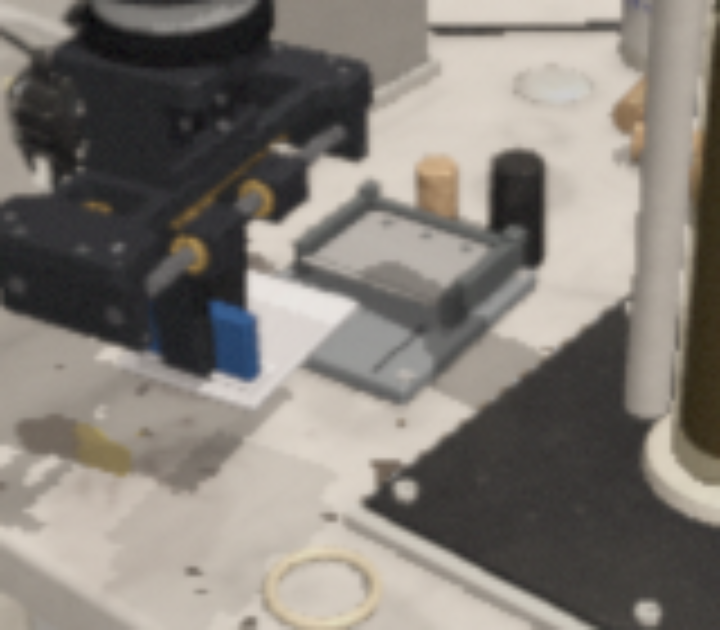

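The strip is held level, with its top at 73 mm, its origin at (508, 233) and yaw 10.2°. Its offset from the tool matches the plan. I now move to in front of the lip, aligned with the board.

Call:
carry_out(motion=[0,0,0,0,0,0.085,0.56,1.71,0.93,0,0,0,0.56,1.71,0.93,0,0,0,0.56,1.71,0.93,0,0,0,0.56,1.71,0.93,0,0,0,0,0,0,0,0,0,0,0,0,0,0,0])

```text
clock: 7.1
tool_pos: [0.5436, 0.2561, 0.1054]
eef_rot: [0.671, 0.742, -0.001, -0.0]
contact_force: [-0.1, -0.1, -1.5]
opening: 0.113
```

```bash
cat > meas.py <<'E'
from h import *
import sys
s=snapshot("scene"); save(s,sys.argv[1],(200,140,360,280),4.5)
z0=float(sys.argv[2])
m=finder.masks_of(s,"drip_strip"); P,uv=world(s,m[0]["pixels"])
hsv=cv2.cvtColor(s["frame"],cv2.COLOR_RGB2HSV)[uv[:,1],uv[:,0]]
Q=P[(hsv[:,1]<80)&(hsv[:,2]>130)&(abs(P[:,2]-z0)<.006)]
print("strip",m[0]["p"],len(Q),np.median(Q[:,2]),cv2.minAreaRect((Q[:,:2]*1000).astype(np.float32)))
for n,c in(("scene",s),("top",snapshot("top"))):
    for t in("drip_board","lap_plate"):
        for k in finder.masks_of(c,t)[:1]:
            Q,_=world(c,k["pixels"]); 
            for lo,hi in((.008,.016),(.020,.028)):
                W=Q[(Q[:,2]>lo)&(Q[:,2]<hi)]
                if len(W)>10: print(n,t,round(k["p"],2),lo,len(W),np.round(W[:,2].mean(),4),[np.round(x,1) for x in cv2.minAreaRect((W[:,:2]*1000).astype(np.float32))])
rel([.5442,.2565,.0875],np.radians(5.7)); print(monitor.get_state()["contact_force"].round(1))
E
python3 meas.py sc4.png .036
```

```text
strip 0.66 435 0.03565601566329041 ((574.0381469726562, 258.21478271484375), (93.03056335449219, 69.94449615478516), 4.413578987121582)
scene drip_board 0.9 0.008 435 0.0114 [array([643.2, 229. ]), array([128.2,  44. ]), np.float64(5.1)]
scene drip_board 0.9 0.02 595 0.0239 [array([672.6, 266.3]), array([87. , 96.5]), np.float64(4.7)]
scene lap_plate 0.62 0.02 483 0.0238 [array([665.6, 269.3]), array([72.2, 78. ]), np.float64(4.5)]
top drip_board 0.8 0.008 38 0.0128 [array([690.6, 322.1]), array([18.6, 18.6]), np.float64(31.6)]
top drip_board 0.8 0.02 53 0.0254 [array([690.4, 297.3]), array([18.1, 31.5]), np.float64(5.7)]
top lap_plate 0.5 0.02 45 0.0255 [array([693.9, 291.1]), array([ 8.2, 41.5]), np.float64(19.0)]
pos [0.5445 0.2566 0.106 ] shift cm [-0.01 -0.03  1.85] rot [ 0.0001 -0.0001  0.0006] shift after rot [-0.01 -0.03  1.85]
[-0.1  0.2 -0.9]
```

View pics/sc4.png

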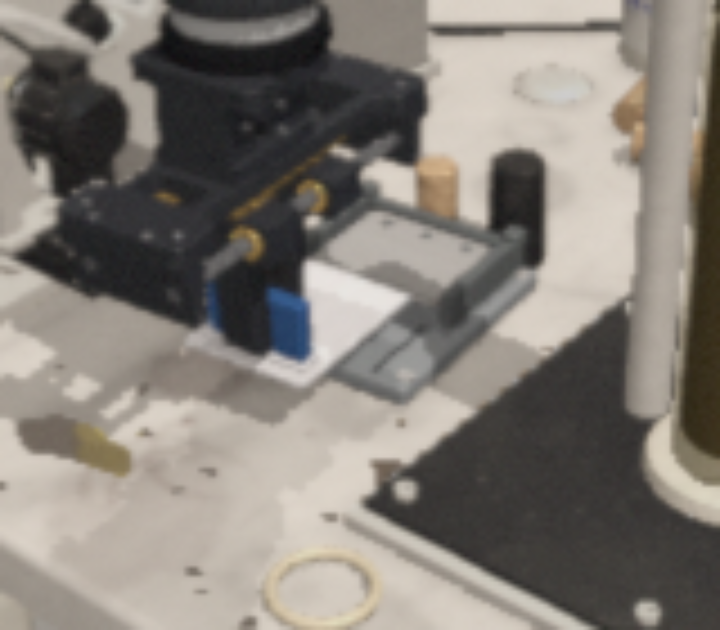

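Aligned: the yaw difference is under 1° and the lateral offset about 1 mm. I lower to just above the landing.

Call:
carry_out(motion=[0,0,0.9,0,0,0,0,0,0.6,0,0,0,0,0,0.3,0,0,0,0,0,0.1,0,0,0,0,0,0,0,0,0])

```text
clock: 8.07
tool_pos: [0.5447, 0.2567, 0.0867]
eef_rot: [0.671, 0.742, 0.0, -0.0]
contact_force: [-0.8, -0.3, -1.8]
opening: 0.113
```

Call:
carry_out(motion=[0,0,0.1,0,0,0,0,0,0,0,0,0])

```text
clock: 8.32
tool_pos: [0.5447, 0.2566, 0.0858]
eef_rot: [0.671, 0.742, 0.0, 0.0]
contact_force: [0.8, 0.2, -2.1]
opening: 0.109
```

Call:
carry_out(motion=[0,0,0.05,0,0,0,0,0,0,0,0,0])

```text
clock: 8.57
tool_pos: [0.5446, 0.2567, 0.0852]
eef_rot: [0.671, 0.742, 0.0, -0.0]
contact_force: [0.9, -0.2, -1.7]
opening: 0.112
```

Call:
carry_out(motion=[0,0.4,0,0,0,0,0,0.5,0,0,0,0,0,0.5,0,0,0,0,0,0.5,0,0,0,0,0,0.2,0,0,0,0,0,0,0,0,0,0])

```text
clock: 9.32
tool_pos: [0.5656, 0.2587, 0.0852]
eef_rot: [0.671, 0.742, 0.0, -0.0]
contact_force: [0.1, -0.2, -1.9]
opening: 0.112
```

```bash
python3 meas.py sc5.png .016
```

```text
Traceback (most recent call last):
  File "meas.py", line 5, in <module>
    m=finder.masks_of(s,"drip_strip"); P,uv=world(s,m[0]["pixels"])
                                                    ~^^^
IndexError: list index out of range
```

View pics/sc5.png

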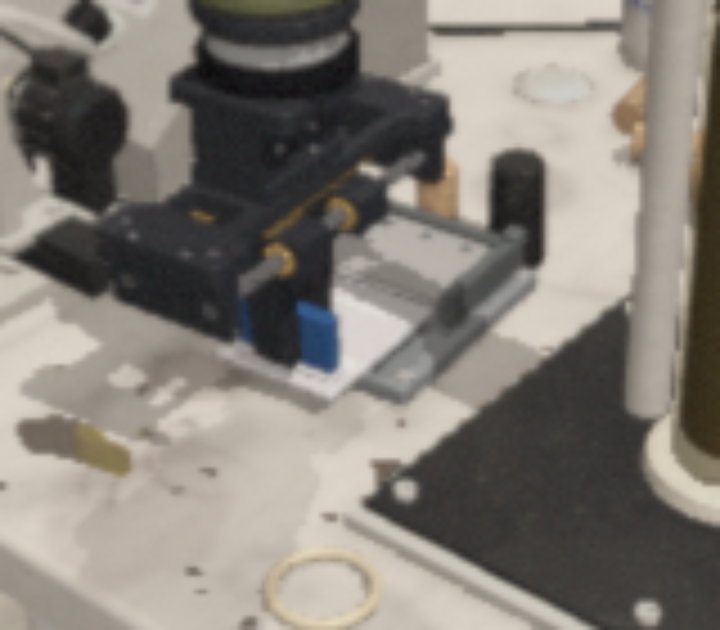

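The leading edge has passed under the lip and the plate still looks level. Free so far: about 22 mm remain. I continue gently.

Call:
carry_out(motion=[0,0.4,0,0,0,0,0,0.5,0,0,0,0,0,0.4,0,0,0,0,0,0.3,0,0,0,0,0,0.1,0,0,0,0,0,0,0,0,0,0])

```text
clock: 10.18
tool_pos: [0.5824, 0.2604, 0.0852]
eef_rot: [0.671, 0.742, -0.0, -0.0]
contact_force: [-0.2, 0.4, -1.5]
opening: 0.109
```

Call:
carry_out(motion=[0,0.1,0,0,0,0,0,0.1,0,0,0,0,0,0,0,0,0,0])

```text
clock: 10.55
tool_pos: [0.5845, 0.2606, 0.0852]
eef_rot: [0.671, 0.742, 0.0, 0.0]
contact_force: [-0.2, 0.9, -2.6]
opening: 0.108
```

Call:
carry_out(motion=[0,0.1,0,0,0,0,0,0,0,0,0,0])

```text
clock: 10.8
tool_pos: [0.5855, 0.2607, 0.0852]
eef_rot: [0.671, 0.742, 0.0, 0.0]
contact_force: [0.3, 0.7, -0.5]
opening: 0.112
```

Call:
carry_out(motion=[0,0.1,0,0,0,0,0,0,0,0,0,0])

```text
clock: 11.05
tool_pos: [0.5865, 0.2608, 0.0852]
eef_rot: [0.671, 0.742, 0.0, 0.0]
contact_force: [0.4, -0.4, -1.6]
opening: 0.107
```

Call:
carry_out(motion=[0,0.1,0,0,0,0,0,0,0,0,0,0])

```text
clock: 11.3
tool_pos: [0.5875, 0.2609, 0.0852]
eef_rot: [0.671, 0.742, 0.0, 0.0]
contact_force: [0.8, 0.4, -1.6]
opening: 0.11
```

Call:
carry_out(motion=[0,0.1,0,0,0,0,0,0,0,0,0,0])

```text
clock: 11.55
tool_pos: [0.5878, 0.2611, 0.0851]
eef_rot: [0.671, 0.742, -0.001, -0.0]
contact_force: [-2.0, 0.1, -0.4]
opening: 0.109
```

Call:
carry_out(motion=[0,0.1,0,0,0,0,0,0,0,0,0,0])

```text
clock: 11.8
tool_pos: [0.5879, 0.2612, 0.0851]
eef_rot: [0.671, 0.742, -0.001, -0.001]
contact_force: [-4.4, 1.2, 1.0]
opening: 0.107
```

Contact with the stop came at x = 0.588, where it was expected (0.587). Now I press down.

Call:
carry_out(motion=[0,0,0.1,0,0,0,0,0,0,0,0,0])

```text
clock: 12.05
tool_pos: [0.5879, 0.2612, 0.085]
eef_rot: [0.671, 0.742, -0.001, -0.001]
contact_force: [-7.2, -0.5, 9.2]
opening: 0.109
```

Call:
carry_out(motion=[0,0,0.1,0,0,0,0,0,0,0,0,0])

```text
clock: 12.3
tool_pos: [0.5879, 0.2612, 0.085]
eef_rot: [0.671, 0.742, -0.001, -0.001]
contact_force: [-8.6, -1.8, 15.5]
opening: 0.112
```

Call:
carry_out(motion=[0,0,0.1,0,0,0,0,0,0,0,0,0])

```text
clock: 12.55
tool_pos: [0.5879, 0.2612, 0.085]
eef_rot: [0.671, 0.742, -0.001, -0.001]
contact_force: [-10.5, -1.8, 21.1]
opening: 0.112
```

Call:
carry_out(motion=[0,-0.15,-0.1,0,0,0,0,0,0,0,0,0,0,0,0,0,0,0,0,0,0,0,0,0])

```text
clock: 13.05
tool_pos: [0.5877, 0.2611, 0.085]
eef_rot: [0.671, 0.742, 0.0, -0.0]
contact_force: [-5.0, -2.9, 12.9]
opening: 0.107
```

```bash
python3 - <<'E'
from h import *
F=[]
for n in("scene","scene","top"):
    s=snapshot(n); st=monitor.get_state(); F.append(st["contact_force"])
    if n=="scene": S=s
    for t in("drip_strip","lap_plate"):
        for k in finder.masks_of(s,t)[:1]:
            Q,_=world(s,k["pixels"]); W=Q[(Q[:,2]>.01)&(Q[:,2]<.03)]
            print(n,t,round(k["p"],2),len(W),W[:,2].mean().round(4) if len(W) else 0,[np.round(x,1) for x in cv2.minAreaRect((W[:,:2]*1000).astype(np.float32))] if len(W)>5 else "")
save(S,"sc6.png",(230,150,340,250),6)
T=R.from_quat(st["eef_rot"]).as_matrix(); print(T.round(4),st["tool_pos"],np.round(F,1),st["clock"])
for t in("the_capsule","the_cork","the_gasket"):
    for k in finder.masks_of(S,t)[:1]: print(t,np.median(world(S,k["pixels"])[0],0).round(3))
E
```

```text
scene drip_strip 0.77 274 0.0166 [array([606.4, 261.6]), array([70. , 67.7]), np.float64(5.9)]
scene lap_plate 0.67 438 0.0242 [array([664.4, 268.6]), array([74.8, 78.1]), np.float64(7.1)]
scene drip_strip 0.62 291 0.0167 [array([606.6, 261.7]), array([70.9, 66.5]), np.float64(4.2)]
scene lap_plate 0.6 456 0.0241 [array([674.6, 269.8]), array([97.8, 76.3]), np.float64(8.0)]
[[-9.97e-02  9.95e-01 -2.00e-04]
 [ 9.95e-01  9.97e-02  4.00e-04]
 [ 4.00e-04 -1.00e-04 -1.00e+00]] [0.58775253 0.26113967 0.08503801] [[-5.2 -1.  12.4]
 [-5.  -0.9 12.4]
 [-5.7 -2.1 12.7]] 13.4
the_capsule [0.723 0.235 0.043]
the_gasket [0.46  0.147 0.004]
```

View pics/sc6.png

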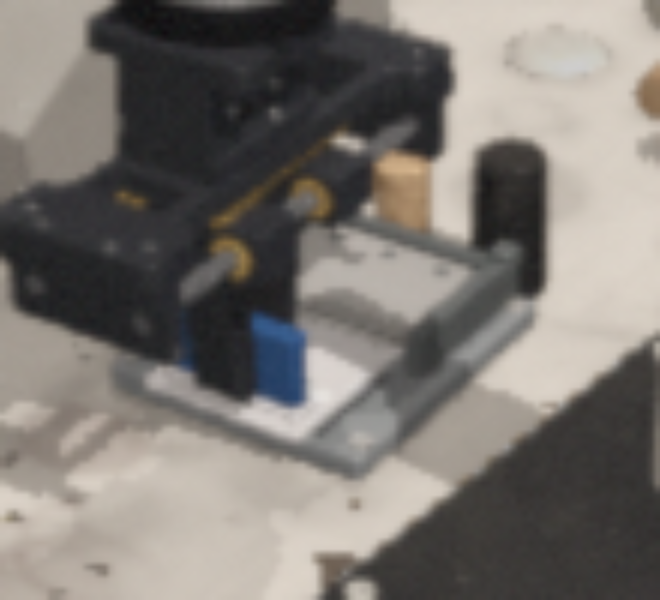

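The strip lies flat between the cheeks with its edge under the lip, around (330, 360) in the picture. The plate is level, the tool's tilt is below 0.001 rad, and the net push reads about 12.5 N plus the strip's own 1.5 N. I hand the job in.

```bash
python3 -c "
from plant import workorder,monitor
print(workorder.finish_job()); s=monitor.get_state(); print(s['clock'],s['contact_force'],s['tool_pos'],s['opening'])"
```

```text
the job is handed in; nothing more can be done
None
the job is handed in; nothing more can be done
```

The strip is tucked home under the lap plate and held pressed flat on the board. I handed the job in at about 13.4 s on the robot's clock; it reports no verdict.

- **Grip and lift:** I gripped the rib at 40 N and raised the strip about 70 mm. It stayed level in the fingers.
- **Insertion:** I lined the strip up with the board at about 5.7° yaw and about 1 mm off the slot's middle. It slid in just above the board with no measurable resistance, so nothing suggests it touched the plate.
- **Home against the stop:** The stop was felt at TCP x = 0.588 m, about 1 mm from where I expected it.
- **Final push:** The wrist reads about 12.5 N, so with the strip's own weight the board carries about 14 N. About 5 N still presses against the stop. The wrist's vertical reading peaked at 21 N while I set the push, and I then eased it back.
- **Last camera check:**
  - The strip's top reads 16.6 mm above the bench (16 mm expected) and the lap plate's top about 24 mm, so the plate is down.
  - The tool's tilt is under 0.001 rad.
  - The capsule and gasket are where they were.

**What the checks did not settle:**
- The finder missed the cork in the last check, but in the picture it stands in its place.
- The finder also missed the strip once midway.
- The gripper hid the strip and plate from the top camera.
- The camera's yaw for the partly hidden plate scattered between 7° and 8°. I relied on the earlier board yaw of 5 to 6° and the tool pose instead.

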